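# Seat the dispenser's drive stem and hold it down

## Robot

A 7-joint arm with a two-finger parallel gripper is mounted at the origin on the work surface. World frame = base frame: x ahead of the robot, y to its left, z up, the work surface at z = 0. Lengths are in m, angles in rad, forces in N, time in s.
With the tool pointing down it reaches from about 0.35 to 0.9 m from the base axis. Payload 19.9 kg.
Tool frame: the origin (TCP) lies between the finger pads; the fingertips stand 25 mm ahead of it and the grasp point (between the pads) lies 6 mm ahead of it; z points along the fingers, y is the line along which they close (so a half turn about z gives the same grasp; the last joint's range is limited). The gripper opens to 94 mm and grips with 3 to 60 N. Pads are 16 mm wide; open, the fingers measure 119 mm over their backs; the gripper's body (75 mm by 177 mm) begins 78 mm behind the grasp point.
Start: joints at [-1.298, 0.417, -0.01, 1.614, 0.005, 1.111, -0.053], TCP at [0.194, 0.594, 0.201] pointing down, gripper open.
Joint ranges: [-2.81, 2.81], [-0.39, 2.02], [-1.27, 1.25], [0.06, 2.57], [-1.19, 4.33], [0.19, 2], [-2.82, 2.82]. Speed limits (rad/s): [1.89, 1.89, 2.39, 2.39, 3.01, 3.01, 3.01].

## Interface

Orientations are given as a rotation vector (axis times angle).
In Python, from plant import robot, eoat, solver, telemetry, vision, hand_in gives the robot as it stands. The module is installed in compiled form; this text tells all that it offers. Calls block until the motion is done:
- robot.move_to(position, orientation): joint-space move of the TCP to a pose.
- robot.line_to(position, attitude=None, vel=0.15, stop_force=None): straight line of the TCP; attitude=None keeps the orientation; vel is the mean speed in m/s. With stop_force (N) it stops when the force on the tool has changed by that much, and returns True; else False.
- robot.movej(angles): joint-space move.
- eoat.grip(opening, effort=None): finger opening in m; effort is the grip in N (None keeps the last); returns when the fingers have stopped.
- robot.wait(seconds).
- solver.inverse_kinematics(position, orientation): joint angles nearest the present ones, or None.
- telemetry.observe(): the state.
- vision.get_image(name): name is "side" or "top"; returns a dict with "image" (420x560x3 uint8, red, green, blue), "fx", "fy", "cx", "cy" (pixels), "position" and "orientation" of the camera in the world. Camera axes: x right, y up, looking along -z (the intrinsics and any distortion apply to the point x, -y, -z); pixel columns grow to the right and rows downward; lengths in m; the calibration is good to about 2 mm. A picture is of the moment at which its call begins. There is no depth.
A pose or a line that the arm cannot do raises robot.PlanningError and nothing moves.
- hand_in(): hands the job in; it is judged then, once.
The state is a dict: "clock": time; "q": joint angles; "dq": joint speeds; "joint_torque": joint torques, N m; "position": TCP position; "tool_rot": TCP orientation; "ft_force": force on the tool from outside, world axes, zero at the start; "torque": the same for the moment, N m; "gripper_width": finger opening in m; "grasp_force": force on a finger pad.
Only numpy, scipy, OpenCV 4.12 (cv2) and the standard library are available. Lean on these libraries where they do the work, as an engineer would, in place of code of your own. Each camera call takes 0.05 s, during which the arm holds its last target. There are 200 camera calls.

## Task

The cereal dispenser's glass hopper is off and its drive stem has to go back into the base: turn the wing knob on the base clockwise until it clicks past its detent and the cover it carries has swung clear of the socket, then take the splined metal stem with the crossbar from the bamboo tray, stand it in the socket, rotate it until the splines mesh, and push it fully home so that its collar sits flush on the socket's rim. The stem rests on a spring, so finish while still gripping it and pressing it down (someone else will then slip in the retaining pin): do not let go. Leave everything else standing where it is.

Things in the scene. Friction and masses are not known exactly. Their poses are not given: they have to be found in the camera images.
- knob_grip (a point): Where to pinch the grey plastic wing knob, on its upright axis, 92 mm above the marble. The wing is an upright bar 36 mm long (point x axis), 13 mm thick (y), reaching 10 mm above and 24 mm below this point. 26 mm below it is the upper face of the cover arm: keep fingertips above that. The arm points along -x of this point. Site, wing and arm turn with the knob; z up.
- cover_knob (a joint): Angle of wing knob and cover, rad: 0 = shut (start), grows clockwise seen from above, end stop 1.25. Over-centre spring detent: resists with up to 0.1 N m until about 0.63, then snaps by itself to 1.25 and stays; open means over 1.0. The cover is a 4 mm thick, 52 mm disc, its centre 85 mm from the knob's axis, lying 4 mm above the socket's rim while shut.
- base: Brushed-metal dispenser base, a slab 200 (x) x 120 (y) x 24 mm, fixed to the marble; origin at the centre of its underside. The knob's axis is at x = +42.5 mm, the socket's axis at x = -42.5 mm, y = 0. A steel spring post, 12 mm wide and 66 mm high, stands at x = +90 mm.
- socket_rim (a point): Centre of the socket's mouth, at the rim, 58 mm above the marble; z up. Rim 64 mm wide outside; a funnel narrows from 44 mm at the rim to a 34 mm round bore 5 mm down. 8 mm below the rim are the tops of four steel teeth; the cross-shaped slot between them is 11 mm wide, 34 mm tip to tip, 22 mm deep, its arms along this point's x and y axes (repeats every 90 degrees).
- rotor (a joint): Angle of the rotor with the four teeth inside the socket, about the upright axis, relative to the base, rad, counterclockwise; starts anywhere. It turns stiffly (0.12 N m) and takes socket_rim with it.
- plunger (a joint): How far the 9 mm spring plunger in the middle of the slot is pressed down, m: 0 = up, its top 16 mm below the rim; 0.016 with the stem fully home. The spring pushes up with 2.5 N at 0 and 8.5 N at 0.016, and lifts the stem again if it is released.
- stem_grip (a point): Centre of the crossbar of the aluminium drive stem, where to pinch it from above; on the stem's axis, z up. The crossbar is 46 mm long (point x axis), 14 mm thick (y), 26 mm tall (13 mm above and below this point). Splines resting on the teeth: this point is 67 mm above the rim; fully home: 43 mm above the rim.
- stem: The same stem, 88 mm tall, 100 to 200 g, standing on its splines. Origin: centre of its lower tip, z up the stem. From below: splines 32 mm long, a cross 30 mm tip to tip, ribs 8 mm thick along x and y; round collar 54 mm wide, 4 mm thick; 16 mm neck; crossbar centred 75 mm up.
- tray: Bamboo spice tray, 90 (x) x 250 (y) mm, walls 24 mm high, floor 5 mm thick, fixed; three compartments in a row along y. The stem stands in any one of them, a spice jar in each of the other two. Origin at the centre of its underside.
- spice_a: Glass spice jar, 40 mm wide, 50 mm tall, in the tray; leave alone. Origin at the centre of its underside.
- spice_b: The other such spice jar in the tray; leave alone.
- canister: Clear acrylic canister with twist cap, 86 mm wide, 150 mm tall; leave alone. Origin at the centre of its underside.
- green_jar: Green ceramic jar, 94 mm wide, 130 mm tall; leave alone. Origin at the centre of its underside.
- scoop: Stainless steel scoop lying flat, 160 mm long, 26 mm high; leave alone. Origin where handle and bowl meet, bowl along +x.
- ramekin: White ceramic ramekin, 68 mm wide, 40 mm tall; leave alone. Origin at the centre of its underside.
There are look-alikes about, which are no part of the job. What is shaped like the stem but blue or pink is not meant.

How it is judged:
On the way, in this order (a step that is already met when the one before it is completed fails the run):
1. the knob is past its detent and the cover stands clear of the socket (value of joint cover_knob above 1 rad), for 0.2 s.
2. the stem's splines have meshed: it is upright in the socket, at least 3 mm deeper than splines resting on the teeth (horizontal distance between stem_grip and socket_rim below 0.004 m and z of stem_grip in the frame of socket_rim below 0.064 m and angle between stem_grip's own z axis and vertical below 0.12 rad), for 0.1 s.
At the end, for the whole second after the job is handed in: Stem upright in the socket (0.07 rad, axis within 3 mm), collar within 2 mm of the rim, plunger down at least 13.5 mm, stem at rest and still in the grip (over 2 N, grasp point within 30 mm of the crossbar centre); cover knob past its detent (over 1.0 rad) (horizontal distance between stem_grip and socket_rim below 0.003 m and z of stem_grip in the frame of socket_rim below 0.045 m and angle between stem_grip's own z axis and vertical below 0.07 rad and value of joint plunger above 0.0135 m and value of joint cover_knob above 1 rad and contact force between the fingers and stem above 2 N and distance between the grasp point and stem_grip below 0.03 m and linear speed of stem below 0.02 m/s); the arm keeps its last pose, push and grip.
It fails at once if another object was pushed more than 40 mm or knocked over (distance of any of spice_a, spice_b, canister, green_jar, scoop, ramekin from where it was at the start of the episode above 0.04 m or angle between any of spice_a, spice_b, canister, green_jar, scoop, ramekin's own z axis and vertical above 0.6 rad).
It also fails if it takes over 58 s, if anything falls off the work surface, if the arm or the gripper's body presses on something with over 40 N, if the wrist force passes 120 N, or if a joint passes its speed limit or range.

## Working session

There is one attempt and no reset: what is moved stays moved. The work goes in short steps, each a Python script; the robot and the scene stay as the last script left them, time stands still between calls to the robot, and variables do not carry over. Pictures are saved under pics/ and viewed, at most 10 in all, crops included, and the job is handed in when it is done.

```bash
mkdir -p pics; python3 - <<'E'
from plant import robot, eoat, solver, telemetry, vision
import cv2,numpy as np
for n in("top","side"):
    d=vision.get_image(n); cv2.imwrite(f"pics/{n}0.png",d["image"][:,:,::-1])
    print(n,{k:np.round(v,4).tolist() for k,v in d.items() if k!="image"})
s=telemetry.observe();print(s["clock"],s["position"],s["tool_rot"],s["ft_force"])
E
```

```text
top {'fx': 414.2843, 'fy': 414.2843, 'cx': 285.309, 'cy': 209.3172, 'position': [0.4146, 0.0581, 1.0979], 'orientation': [0.1117, -0.1315, -1.5815]}
side {'fx': 496.6368, 'fy': 496.6368, 'cx': 273.1625, 'cy': 214.3464, 'position': [-0.0907, -0.5646, 0.8357], 'orientation': [0.8116, -0.3717, -0.7758]}
0.1 [0.19343258 0.59396687 0.20021662] [-4.92461216e-01 -3.10265743e+00  1.63098501e-03] [0.06155754 0.24707734 0.97483275]
```

View pics/top0.png

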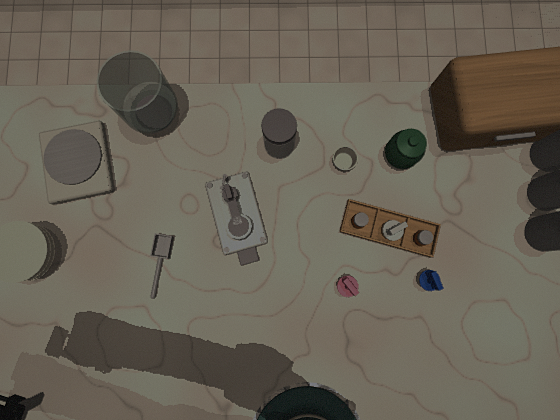

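View pics/side0.png

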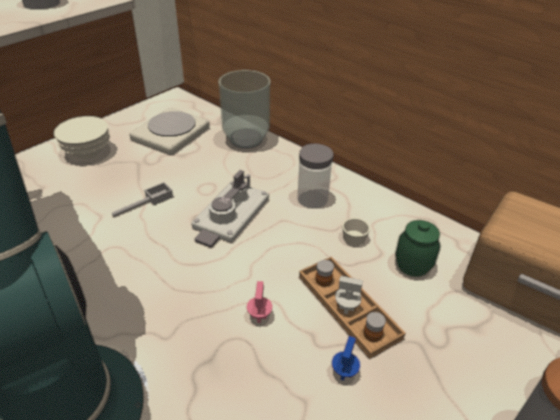

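Top view: base at about (238,213), with the knob near (230,190) and the covered socket near (239,228). Tray at about (390,228). Stem candidates: the silver one in the middle tray compartment (395,230), the pink one (347,285) and the blue one (430,280). I choose the silver one in the tray. The jars are at (361,219) and (424,237). Next I check this in a close crop.

```bash
cat > h.py <<'E'
import numpy as np,cv2
from scipy.spatial.transform import Rotation as R
from plant import robot, eoat, solver, telemetry, vision
def ray(d,p):
    v=np.array([(p[0]-d["cx"])/d["fx"],-(p[1]-d["cy"])/d["fy"],-1.])
    return np.array(d["position"]),R.from_rotvec(d["orientation"]).apply(v)
def plane(d,p,z):
    c,v=ray(d,p); return c+v*(z-c[2])/v[2]
def proj(d,P):
    v=R.from_rotvec(d["orientation"]).inv().apply(np.array(P)-d["position"])
    return np.array([d["cx"]-d["fx"]*v[...,0]/v[...,2],d["cy"]+d["fy"]*v[...,1]/v[...,2]]).T
def tri(d1,p1,d2,p2):
    c1,v1=ray(d1,p1);c2,v2=ray(d2,p2)
    t=np.linalg.lstsq(np.c_[v1,-v2],c2-c1,rcond=None)[0]
    a,b=c1+t[0]*v1,c2+t[1]*v2
    return (a+b)/2,np.linalg.norm(a-b)
def down(yaw): # tool y axis (closing) at angle yaw in the world, z down
    y=np.array([np.cos(yaw),np.sin(yaw),0]);z=np.array([0,0,-1.]);x=np.cross(y,z)
    return R.from_matrix(np.c_[x,y,z]).as_rotvec()
def crop(im,x,y,w,h,k): return cv2.resize(im[y:y+h,x:x+w],None,fx=k,fy=k,interpolation=cv2.INTER_CUBIC)
E
python3 - <<'E'
import cv2,numpy as np
from h import crop
t=cv2.imread("pics/top0.png");s=cv2.imread("pics/side0.png")
a=crop(t,200,165,75,105,5); b=crop(t,335,195,85,105,5); 
cv2.imwrite("pics/c1.png",np.clip(np.hstack([a,b])*1.3,0,255).astype(np.uint8))
a=crop(s,185,160,90,90,4.4); b=crop(s,300,250,90,90,4.4)
cv2.imwrite("pics/c2.png",np.hstack([a,b]))
E
```

```text
(no output)
```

View pics/c1.png

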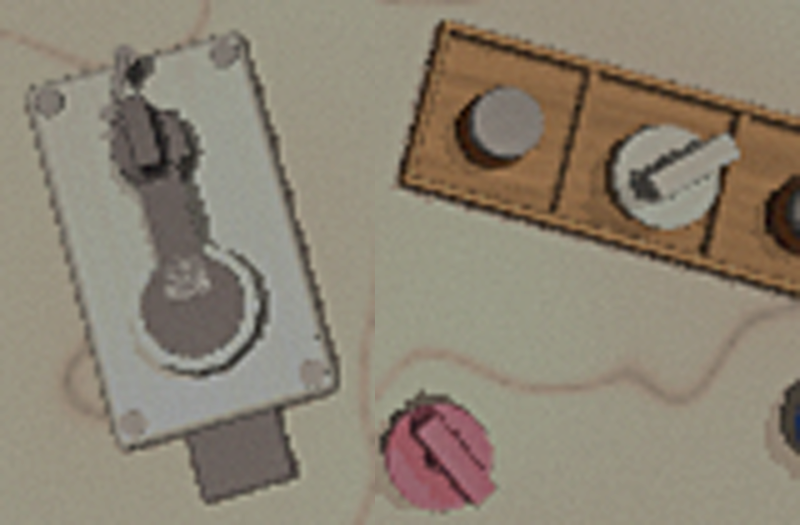

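View pics/c2.png

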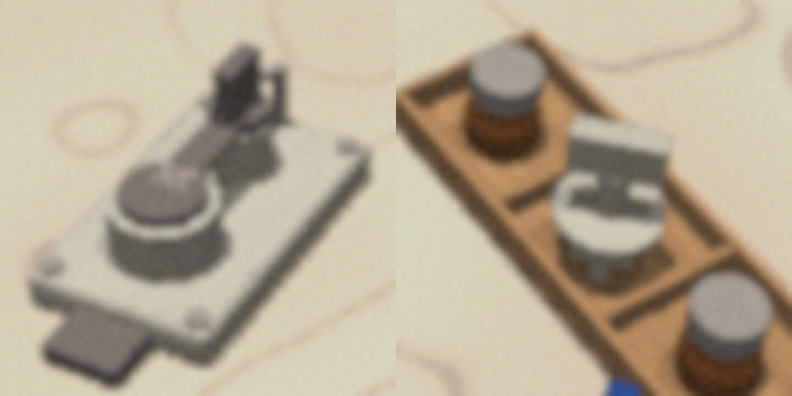

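The crops confirm the choice. The silver stem stands in the middle compartment, with its crossbar top centred near (399,229) and its collar near (393,230.6) in the top view. The cover is shut over the socket at about (238.6,226.4), and the wing top is near (229,191). The dark tab sticks out on the base's -x side.

```bash
cat > m.py <<'E'
from h import *
def base(d):
    im=d["image"]; hsv=cv2.cvtColor(im,cv2.COLOR_RGB2HSV)
    return im,hsv
E
python3 - <<'E'
from h import *
t=vision.get_image("top");s=vision.get_image("side")
C=[(205.4,183.4),(248,172),(267.6,242.6),(224.4,255)]
P=np.array([plane(t,p,.024) for p in C]);print("corners",P.round(4).tolist())
print("sides",[np.linalg.norm(P[i]-P[(i+1)%4]).round(4) for i in range(4)])
c=P.mean(0);ax=(P[0]+P[1]-P[2]-P[3]);yw=np.arctan2(ax[1],ax[0]);u=np.array([np.cos(yw),np.sin(yw)])
print("base",c[:2],"yaw",yw)
k=c[:2]+.0425*u;so=c[:2]-.0425*u;print("knob",k,"sock",so)
print("wing top cen",plane(t,(229,191.2),.102),"cover",plane(t,(238.6,226.4),.066))
post=c[:2]+.09*u
for z in(.066,.09):print("post side px",z,proj(s,np.r_[post,z]),proj(t,np.r_[post,z]))
print("side knob px",proj(s,np.r_[k,.102]))
# stem in both views
print("bar top",plane(t,(399.4,228.6),.093),"collar",plane(t,(393,230.6),.041))
a,b=plane(t,(335+(655-375)/5,195+188/5),.093),plane(t,(335+(733-375)/5,195+148/5),.093)
print("bar len",np.linalg.norm(a-b),"yaw",np.arctan2(*(a-b)[1::-1]),(a+b)/2)
# bright low-sat mask of stem
for n,d,(x,y,w,h) in(("top",t,(365,205,60,50)),("side",s,(325,270,45,55))):
    hsv=cv2.cvtColor(d["image"],cv2.COLOR_RGB2HSV)[y:y+h,x:x+w]
    m=((hsv[...,1]<50)&(hsv[...,2]>125)).astype(np.uint8)
    nn,l,st,ce=cv2.connectedComponentsWithStats(m)
    for i in range(1,nn):
        if st[i,4]>20:print(n,st[i].tolist(),ce[i]+[x,y])
print("side proj of stem bar/collar",proj(s,np.r_[plane(t,(399.4,228.6),.093)]),proj(s,plane(t,(393,230.6),.041)))
E
```

```text
corners [[0.6539, 0.2535, 0.024], [0.6835, 0.1409, 0.024], [0.4952, 0.0905, 0.024], [0.4649, 0.2019, 0.024]]
sides [np.float64(0.1163), np.float64(0.195), np.float64(0.1155), np.float64(0.196)]
base [0.57437568 0.17168832] yaw 0.26407782489125964
knob [0.61540236 0.18278163] sock [0.533349 0.160595]
wing top cen [0.61633673 0.18139495 0.102     ] cover [0.53357697 0.16135075 0.066     ]
post side px 0.066 [247.79422082 175.57953872] [225.420131   176.75522725]
post side px 0.09 [247.59276637 168.09528734] [224.1538913  174.52287243]
side knob px [238.2902949  173.72802096]
bar top [ 0.51965629 -0.2340091   0.093     ] collar [ 0.52016099 -0.23233092  0.041     ]
bar len 0.04378068421807561 yaw 2.022538373657068 [ 0.519693   -0.23257128  0.093     ]
side [15, 0, 30, 23, 389] [358.1748072  278.22622108]
side [11, 19, 24, 19, 235] [345.87234043 299.89787234]
side [28, 21, 8, 6, 33] [356.45454545 293.39393939]
side [0, 39, 13, 16, 110] [329.01818182 319.07272727]
side [42, 44, 3, 10, 24] [368.16666667 318.5       ]
side proj of stem bar/collar [351.17741868 280.57906129] [347.83389496 297.00922879]
```

```bash
python3 - <<'E'
from h import *
k=np.array([.6158,.1822]);yw=.264
def sol(xy,z,yaw):
    return solver.inverse_kinematics(np.r_[xy,z],down(yaw))
for y in(yw+np.pi/2,yw-np.pi/2):
    q=sol(k,.101,y);print(y,None if q is None else np.round(q,2))
    q=sol(k,.101,y-1.2);print(y-1.2,None if q is None else np.round(q,2))
for y in(2.02-np.pi/2,2.02+np.pi/2):
    for p,z in(((.5199,-.2333),.086),((.5334,.161),.11)):
        q=sol(p,z,y);print(y,None if q is None else np.round(q,2))
E
```

```text
1.8347963267948966 [-0.44  0.55  0.14  1.66 -0.09  0.94  1.57]
0.6347963267948966 [-0.63  0.58  0.4   1.66 -0.27  0.95  0.51]
-1.3067963267948965 [-0.77  0.63  0.61  1.67 -0.42  0.98 -1.32]
-2.5067963267948965 [-1.03  0.84  1.08  1.68 -0.8   1.14 -2.23]
0.44920367320510346 [-0.33  0.65  0.95  1.87 -0.65  0.96  1.37]
0.44920367320510346 [-0.71  0.43  0.45  1.88 -0.24  0.88  0.31]
3.5907963267948966 [-0.4   0.74  1.08  1.88 -0.77  1.02 -1.68]
3.5907963267948966 [-1.14  0.66  1.08  1.89 -0.69  1.02 -2.44]
```

```bash
python3 - <<'E'
from h import *
k=[.6158,.1822];y=.264+np.pi/2
eoat.grip(.05,30)
robot.move_to([*k,.2],down(y))
robot.line_to([*k,.115],vel=.15,stop_force=8)
print(robot.line_to([*k,.101],vel=.05,stop_force=8))
eoat.grip(0,30);s=telemetry.observe();print(s["gripper_width"],s["grasp_force"],s["ft_force"],s["torque"],s["clock"])
q=np.array(s["q"])
for a in np.linspace(.2,1.2,6):
    qq=q.copy();qq[6]-=a;robot.movej(qq)
    s=telemetry.observe();print(round(a,2),np.round(s["ft_force"],1),np.round(s["torque"],2),round(s["gripper_width"],4))
eoat.grip(.04);robot.line_to([*k,.2])
robot.move_to([.55,-.1,.25],down(.449))
print(telemetry.observe()["clock"])
t=vision.get_image("top");s=vision.get_image("side")
np.save("t1.npy",t,allow_pickle=True)
a=crop(t["image"],195,165,80,105,5);b=crop(s["image"],185,150,90,119,4.4)
cv2.imwrite("pics/c3.png",np.hstack([a,b[:525]])[:,:,::-1])
E
```

```text
False
0.0006125914941016845 0.0 [ 0.50058917  0.46163315 -0.26654253] [ 0.06716074  0.00705333 -0.02582167] 5.1583
0.2 [-0.  -0.4 -0.4] [ 0.02 -0.05  0.01] 0.0003
0.4 [ 1.4 -0.8  0.3] [-0.01  0.01  0.03] 0.0003
0.6 [ 0.2 -0.2 -1. ] [ 0.05  0.02 -0.  ] 0.0007
0.8 [-0.   0.2  0.7] [-0.08 -0.    0.02] 0.0004
1.0 [-0.1 -0.5  0.4] [0.   0.   0.03] 0.0002
1.2 [ 1.1 -0.5 -0.4] [-0.04  0.05 -0.02] 0.0004
9.775Traceback (most recent call last):
  File "<stdin>", line 18, in <module>
    return _nx.concatenate(arrs, 1, dtype=dtype, casting=casting)
           ~~~~~~~~~~~~~~~^^^^^^^^^^^^^^^^^^^^^^^^^^^^^^^^^^^^^^^
ValueError: all the input array dimensions except for the concatenation axis must match exactly, but along dimension 0, the array at index 0 has size 525 and the array at index 1 has size 524
```

The fingers closed to zero, so the wing wasn't between them. I look before trying again, and the next grasp will be checked before any turning.

```bash
python3 - <<'E'
from h import *
st=telemetry.observe();print(st["position"],st["tool_rot"],down(.449))
t=vision.get_image("top");s=vision.get_image("side")
a=crop(t["image"],150,130,230,150,2.4);b=crop(s["image"],150,130,200,150,2.4)
cv2.imwrite("pics/c3.png",np.vstack([a[:,:480],b])[:600,:,::-1])
cv2.imwrite("pics/c3.png",cv2.resize(np.hstack([t["image"],s["image"]]),(800,300))[:,:,::-1])
# where does the TCP project?
print(proj(t,np.array(st["position"])),proj(s,np.array(st["position"])))
E
```

```text
[ 0.55047349 -0.09829736  0.24952046] [-1.66715410e+00 -2.66194141e+00  2.67760728e-04] [1.67116065 2.66023053 0.        ]
[354.86663424 206.61017097] [312.76646166 183.4760525 ]
```

View pics/c3.png

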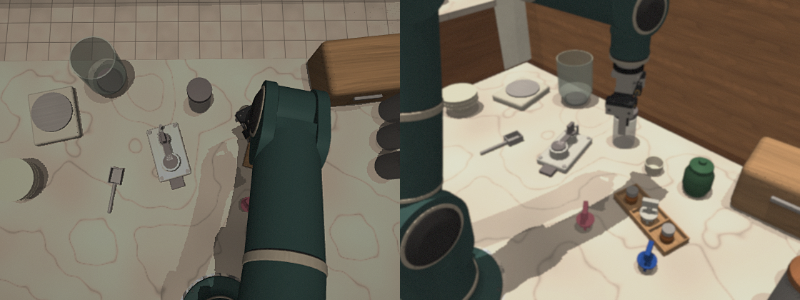

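The cover is still shut, and nothing else looks disturbed. In the side view the gripper is near (315,150), while the TCP should project to (313,183). I mark the predicted points on a closer crop to see whether there is an offset.

```bash
python3 - <<'E'
from h import *
st=telemetry.observe();p=np.array(st["position"])
t=vision.get_image("top");s=vision.get_image("side")
out=[]
for d,(x,y,w,h) in((t,(200,130,200,150)),(s,(210,90,180,150))):
    im=d["image"].copy();im=crop(im,x,y,w,h,4 if 0 else 2.2 if d is t else 2.2*1.0)
    for dz,c in((-.025,(255,0,0)),(0,(255,255,0)),(.072,(0,255,255)),(.15,(255,0,255))):
        u=(proj(d,p+[0,0,dz])-[x,y])*2.2;cv2.circle(im,tuple(int(v) for v in u),4,c,1)
    out.append(im)
cv2.imwrite("pics/c4.png",np.hstack([o[:330] for o in out])[:,:,::-1][:, :800])
E
```

```text
(no output)
```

View pics/c4.png

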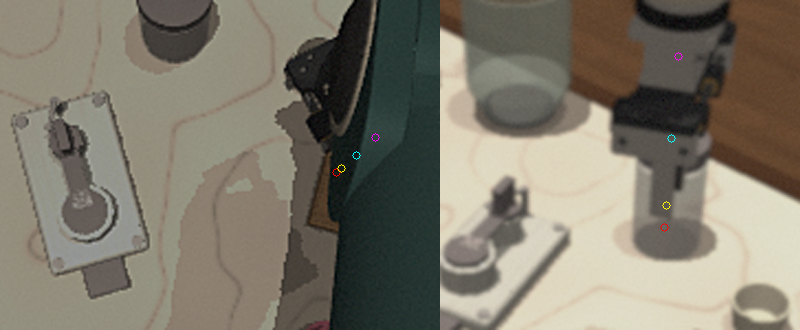

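```bash
python3 - <<'E'
from h import *
k=[.6158,.1822];y=.264+np.pi/2
eoat.grip(.05,30)
robot.move_to([*k,.15],down(y))
st=telemetry.observe();p=np.array(st["position"]);print(st["clock"],p,st["gripper_width"],st["tool_rot"],np.round(st["q"],3))
t=vision.get_image("top");s=vision.get_image("side")
out=[]
for d,(x,yy,w,h) in((t,(180,130,100,130)),(s,(190,90,100,150))):
    im=crop(d["image"],x,yy,w,h,4)
    for dz,c in((-.025,(255,0,0)),(0,(255,255,0)),(.072,(0,255,255)),(-.048,(0,255,0))):
        u=(proj(d,p+[0,0,dz])-[x,yy])*4;cv2.circle(im,tuple(int(v) for v in u),5,c,1)
    out.append(im)
cv2.imwrite("pics/c5.png",np.hstack([o[:520] for o in out])[:,:,::-1])
E
```

```text
11.65 [0.61626126 0.18068081 0.15046894] 0.050229539937586755 [-4.08069855e-01  3.11436585e+00 -1.11044236e-03] [-3.360e-01  4.950e-01  3.000e-03  1.616e+00 -1.000e-03  1.030e+00
  1.499e+00]
```

View pics/c5.png

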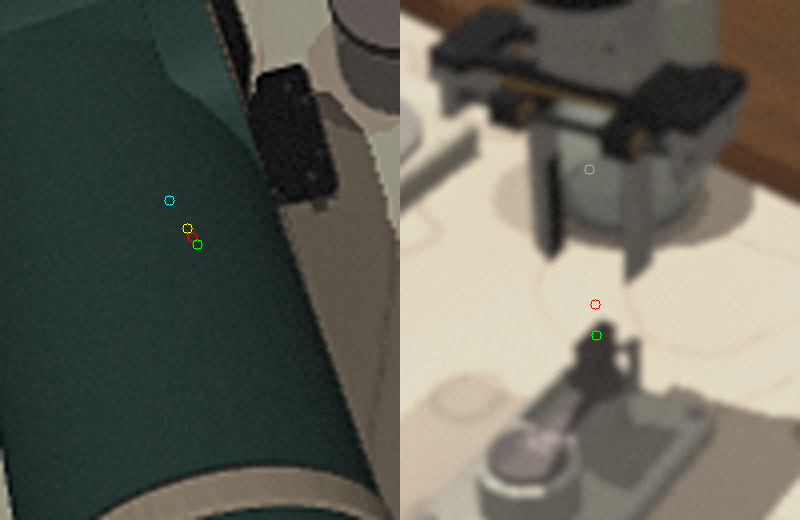

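The fingertips are at about (547,255) and (637,278) in the crop, so their midpoint is roughly 37 crop pixels (9 image pixels) above the predicted tip. That puts the tool about 28 mm higher than the telemetry says, which explains closing above the wing. I descend further with a force stop and check the grasp.

```bash
python3 - <<'E'
from h import *
k=[.6158,.1822]
print(robot.line_to([*k,.100],vel=.15,stop_force=8))
print(robot.line_to([*k,.076],vel=.04,stop_force=6))
eoat.grip(0,30);s=telemetry.observe();print(s["position"],s["gripper_width"],s["grasp_force"],s["ft_force"],s["torque"],s["clock"])
E
```

```text
False
False
[0.61538093 0.18385978 0.07608478] 0.012602900665669945 30.001021027565002 [-1.72868547  7.41147535  0.36569077] [ 1.58596158  0.42567981 -0.0098591 ] 13.65
```

```bash
python3 - <<'E'
from h import *
n=np.array([-.261,.965]);k=np.array([.6158,.1822])
for o in(.002,.004):
    robot.line_to([*(k+o*n),.076],vel=.03);s=telemetry.observe()
    print(o,np.round(s["position"],4),np.round(s["ft_force"],1),np.round(s["torque"],2))
q=np.array(s["q"])
for a in np.linspace(.2,1.2,6):
    qq=q.copy();qq[6]-=a;robot.movej(qq)
    s=telemetry.observe();print(round(a,2),np.round(s["ft_force"],1),np.round(s["torque"],2),round(s["gripper_width"],4),s["clock"])
    if s["gripper_width"]<.01:break
E
```

```text
0.002 [0.6154 0.184  0.0761] [ 0.2 -0.5  1.1] [-0.25  0.02  0.05]
0.004 [0.6153 0.1841 0.0761] [ 1.3 -8.   1.4] [-2.02 -0.45  0.06]
0.2 [-0.4  1.4  0.2] [0.58 0.14 0.12] 0.0129 14.4667
0.4 [ 0.2  5.8 -1.5] [ 1.36 -0.03  0.1 ] 0.0127 14.7833
0.6 [ 2.8  7.7 -3.5] [ 1.99 -0.4   0.07] 0.0127 15.1
0.8 [ 4.5 10.8 -6.1] [ 2.56 -1.02 -0.06] 0.013 15.4167
1.0 [ 8.3 12.9 -8.2] [ 3.13 -1.67 -0.1 ] 0.0128 15.7333
1.2 [ 10.2  14.9 -11.2] [ 3.6  -2.52 -0.05] 0.0128 16.05
```

The wing is pinched at 12.6 mm and the side force is nulled, which gives a vision-to-robot offset of about 1.8 mm. The turn is done, so I release, move over the stem and look at the socket.

```bash
python3 - <<'E'
from h import *
eoat.grip(.04,30)
p=telemetry.observe()["position"];robot.line_to([p[0],p[1],.15])
eoat.grip(.055)
robot.move_to([.5199,-.2320,.13],down(.449))
s=telemetry.observe();print(s["clock"],s["position"])
t=vision.get_image("top");s=vision.get_image("side")
out=[crop(t["image"],205,170,65,90,6),crop(s["image"],190,165,65,90,6)]
cv2.imwrite("pics/c6.png",np.hstack(out)[:,:,::-1])
import pickle;pickle.dump((t,s),open("v6.pkl","wb"))
E
```

```text
19.35 [ 0.52069871 -0.23072567  0.13001335]
```

View pics/c6.png

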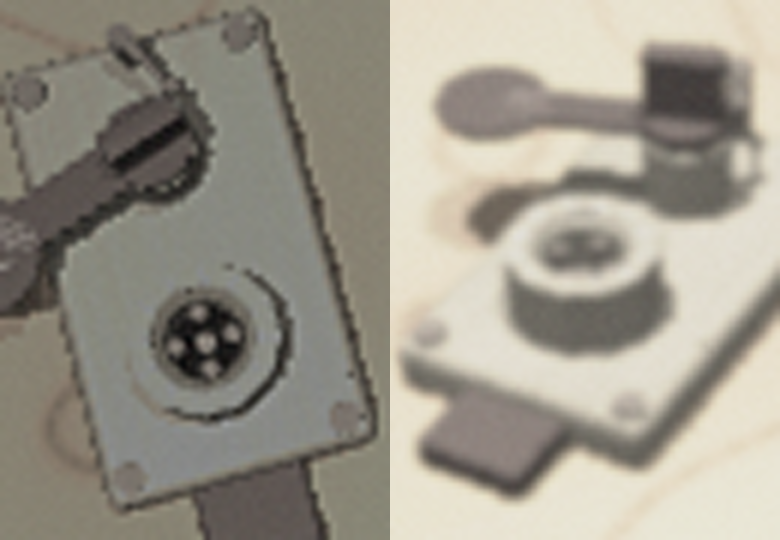

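The cover has swung clear, with its disc now off to the left. In the crop the teeth are at (200,312), (232,333), (212,370) and (178,346), and the plunger is at (206,341). Next I compute the slot angle and grasp the stem.

```bash
python3 - <<'E'
from h import *
import pickle
t,s=pickle.load(open("v6.pkl","rb"))
f=lambda x,y:(205+x/6-.4,170+y/6-.4)
T=np.array([plane(t,f(*p),.050)[:2] for p in((200,312),(232,333),(212,370),(178,346))])
c=T.mean(0);a=np.unwrap(4*np.arctan2(*(T-c).T[::-1]))/4
print("teeth cen",c,"r",np.linalg.norm(T-c,axis=1),"angles mod90",np.mod(np.degrees(a),90),"plunger",plane(t,f(206,341),.042))
print("slot yaw mod90:",(np.degrees(np.angle(np.exp(4j*a).mean())/4)+45)%90)
print("side check",proj(s,np.r_[c,.05]),"seen",190+580/6,165+245/6)
eoat.grip(.055)
print(robot.line_to([.5199,-.2320,.075],vel=.12,stop_force=8),robot.line_to([.5199,-.2320,.060],vel=.04,stop_force=5))
eoat.grip(0,50);st=telemetry.observe();print(st["position"],st["gripper_width"],st["grasp_force"],np.round(st["ft_force"],1),st["clock"])
if st["gripper_width"]>.011:
    robot.line_to([.5199,-.2320,.14],vel=.12);st=telemetry.observe();print(st["position"],st["gripper_width"],np.round(st["ft_force"],1))
    t=vision.get_image("top");s=vision.get_image("side");p=np.array(st["position"]);pickle.dump((t,s,p),open("v7.pkl","wb"))
    im=crop(s["image"],300,180,100,130,4.5)
    for dz,c in((-.025,(255,0,0)),(0,(255,255,0)),(.022,(0,255,0))):
        u=(proj(s,p+[0,0,dz])-[300,180])*4.5;cv2.circle(im,tuple(int(v) for v in u),4,c,1)
    cv2.imwrite("pics/c7.png",im[:,:,::-1])
E
```

```text
teeth cen [0.53565898 0.16231797] r [0.01229986 0.01157992 0.01299472 0.01184386] angles mod90 [11.04823796 14.62321734 12.31127376 11.19513744] plunger [0.53624664 0.16290098 0.042     ]
slot yaw mod90: 57.29255846908775
side check [221.98584223 207.79006412] seen 286.6666666666667 205.83333333333334
False False
[ 0.51975378 -0.23197433  0.0598804 ] 0.013676063052002307 49.903287291526794 [-0.4  0.5 -1.8] 21.525
[ 0.51949837 -0.23178833  0.1393028 ] 0.013881639532551006 [ 0.3 -0.4 -2.3]
```

View pics/c7.png

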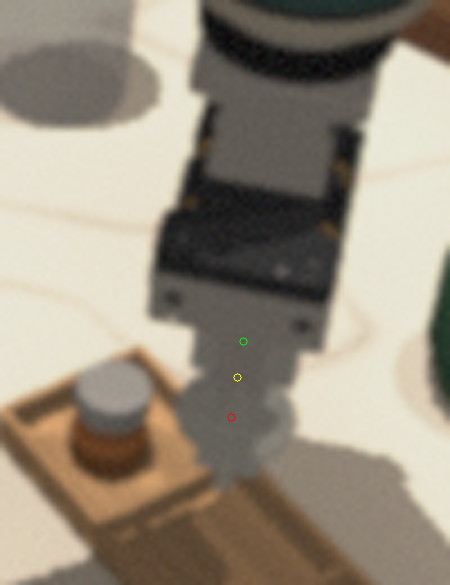

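The stem is in the grip at 13.9 mm and lifted clear. In this crop its collar is near (237,413) and its tip near (222,485), and the jar is undisturbed. The slot yaw is 57.3° mod 90 and the socket is at about (0.5353, 0.1624). I carry the stem over and try to mesh it under force stops.

```bash
python3 - <<'E'
from h import *
import pickle
t,s,p=pickle.load(open("v7.pkl","rb"))
print("collar",plane(s,(300+237/4.5,180+413/4.5),.118),"tip",plane(s,(300+222/4.5,180+485/4.5),.084),p)
X=[.5343,.1630]
robot.line_to([.5199,-.2320,.165],vel=.15)
robot.move_to([*X,.165],down(1.0))
st=telemetry.observe();print(np.round(st["position"],4),st["gripper_width"],np.round(st["ft_force"],1),st["clock"])
print(robot.line_to([*X,.118],vel=.1,stop_force=6))
print(robot.line_to([*X,.098],vel=.02,stop_force=5))
st=telemetry.observe();print(np.round(st["position"],4),st["gripper_width"],np.round(st["ft_force"],1),np.round(st["torque"],2),st["clock"])
E
```

```text
collar [ 0.52022022 -0.23376157  0.118     ] tip [ 0.50870687 -0.23850845  0.084     ] [ 0.51949837 -0.23178833  0.1393028 ]
[0.5348 0.1614 0.1649] 0.013984412724326975 [-0.7  0.2 -1. ] 24.225
False
False
[0.5344 0.163  0.0981] 0.01348136285875144 [ 0.1 -0.3 -2. ] [-0.01  0.    0.02] 25.9917
```

No resistance at a tip height 7 mm below the tooth tops, so the splines have meshed. I press it home.

```bash
python3 - <<'E'
from h import *
X=[.5343,.1630]
def rep():
    st=telemetry.observe();print(np.round(st["position"],4),round(st["gripper_width"],4),round(st["grasp_force"]),np.round(st["ft_force"],1),np.round(st["torque"],2),st["clock"])
for z in(.092,.087,.084,.082,.080,.079,.078):
    r=robot.line_to([*X,z],vel=.02,stop_force=15);print(z,r);rep()
    if r:break
E
```

```text
0.092 False
[0.5345 0.1631 0.0921] 0.0137 50 [-0.  -0.1  1.7] [ 0.05 -0.18 -0.  ] 26.4417
0.087 False
[0.5345 0.1631 0.0871] 0.0139 50 [1.4 1.2 4.6] [ 0.12 -0.35 -0.03] 26.8417
0.084 False
[0.5345 0.1631 0.0842] 0.014 50 [1.  0.1 5.1] [ 0.2  -0.41 -0.02] 27.1417
0.082 False
[0.5345 0.1631 0.0822] 0.0139 50 [ 1.2 -0.3  6.2] [ 0.19 -0.4  -0.02] 27.3917
0.08 False
[0.535  0.163  0.0806] 0.014 50 [2.8 0.4 7.7] [-0.15 -0.88  0.05] 27.6417
0.079 False
[0.5352 0.163  0.0804] 0.0139 50 [-2.3 -1.9 22. ] [-0.7   0.37  0.12] 27.8917
0.078 False
[0.5353 0.1629 0.0802] 0.0137 50 [-7.1 -3.8 36.5] [-1.2   1.73  0.04] 28.1417
```

The stem bottomed out at 0.0804, against an expected 0.0809, and the force rose steeply there. I ease the push to about 20 N and take a last look.

```bash
python3 - <<'E'
from h import *
robot.line_to([.535,.163,.0790],vel=.02);robot.wait(.5)
for i in range(2):
    st=telemetry.observe();print(np.round(st["position"],4),round(st["gripper_width"],4),round(st["grasp_force"]),np.round(st["ft_force"],1),np.round(st["torque"],2),st["clock"]);robot.wait(.3)
s=vision.get_image("side");cv2.imwrite("pics/c8.png",crop(s["image"],170,110,100,130,4.5)[:,:,::-1])
E
```

```text
[0.5354 0.1629 0.0802] 0.0138 50 [-4.  -2.5 22.2] [-0.62  1.04  0.05] 28.8917
[0.5354 0.1629 0.0802] 0.0137 50 [-4.6 -2.4 22.4] [-0.53  1.    0.01] 29.1917
```

View pics/c8.png

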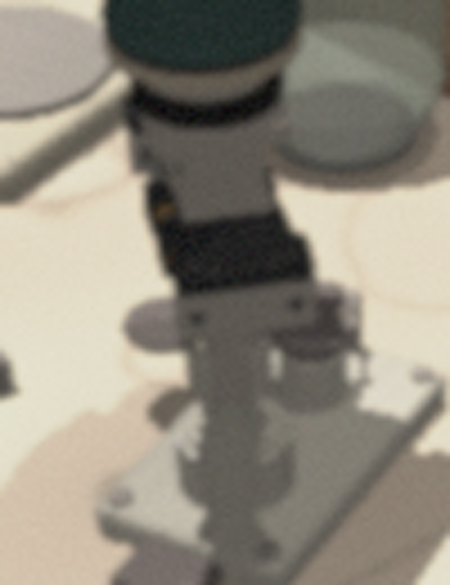

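In the picture the collar sits on the socket around (240,460), the cover is still swung open at (155,325), and the gripper is holding the crossbar. I hand in now.

```bash
python3 -c "
from plant import hand_in
print(hand_in())"
```

```text
the job is handed in; nothing more can be done
None
```

I handed the job in with the cover open and the stem meshed, pushed down to its stop and still gripped under about 22 N of downward push; the first knob grasp closed above the wing and had to be repeated lower, and hand-in gave no verdict.

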